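Rake the steel straws into the drying tray

ROBOT

A 6-joint arm with a two-finger parallel gripper is mounted at the origin on the work surface. World frame = base frame: x ahead of the robot, y to its left, z up, the work surface at z = 0. Lengths are in m, angles in rad, forces in N, time in s.
With the tool pointing down it reaches from about 0.3 to 0.875 m from the base axis. Payload 6.4 kg.
Tool frame: the origin (TCP) lies midway between the tips of the shut fingers; the grasp point (between the pads) lies 19 mm behind it (ctrl.pinch_z is the distance from the TCP to the grasp point, in m); z points along the fingers, y is the line along which they close (so a half turn about z gives the same grasp; the last joint's range is limited). The gripper opens to 85 mm and grips with 20 to 120 N. Pads are 22 mm wide; open, the fingers measure 114 mm over their backs; the gripper's body (76 mm by 85 mm) begins 54 mm behind the grasp point. The pads swing forward as they close: fully open they stand 13 mm farther back than shut.
Start: joints at [1.078, 0.181, 1.607, -0, 1.354, -0.206], TCP at [0.163, 0.552, 0.231] pointing down, gripper open.
Joint ranges: [-2.99, 2.99], [-0.89, 2.07], [0.3, 2.58], [-1.14, 4.28], [0, 2.63], [-3.12, 3.12]. Speed limits (rad/s): [2.57, 2.57, 3.01, 3.14, 3.14, 3.14].

INTERFACE

Orientations are given as a unit quaternion [w, x, y, z].
In Python, from bench import ctrl gives the robot as it stands.
- The arm moves only by the tool apply_moves, never from a script. Its argument "moves" is a list of rows, each an object with "jaw": the opening, from 0 (shut) to 1 (fully open); "offset": the shift along the tool's x, y, z in mm, a list of three; "rot": the turn, a rotation vector about the tool's x, y, z in degrees, a list of three. In form: [{"jaw": jaw, "offset": [dx, dy, dz], "rot": [ax, ay, az]}, ...]. A call has exactly 5 rows; each row shifts and turns the commanded pose from where the row before left it, along the tool's axes as they then stand; what a row does not reach is not made up. A row lasts 1/8 s, in which the tool goes at most 62.5 mm and 10.7 degrees, less where a joint would pass 70% of its speed; a pose out of reach is approached as far as the arm can. A call is refused whole if a number of a shift passes 62.5 or a number of a turn 10.7, either way. A call with a gripper value outside its range is refused whole. The fingers move at their own pace and stop on an object; the grip force is fixed at half the most. Time passes only in rows, so rows that do not move let the fingers close, or fill a call up. It gives the time, the measured TCP pose, the force, the opening and the grip force at its end, in the units of the state.
- ctrl.get_obs(): the state, without advancing time (a new reading comes with each control period).
- ctrl.camera(name): name is "scene" or "top"; returns (picture, depth): 480x640x3 uint8, red, green, blue; 480x640 float32, m along the optical axis (not along the pixel's ray), 0 where there is no reading.
- ctrl.camera_params(name): a dict with "K" (3x3 intrinsics, pixels), "dist" ([k1, k2, p1, p2, k3] as OpenCV has them; the pictures are not rectified), "cam_to_world" (4x4, takes a point from camera to world coordinates). Camera axes: x right, y down, z forward; pixel columns grow to the right and rows downward; lengths in m; the calibration is good to about 2 mm. A picture is of the moment at which its call begins. camera_params takes no time and is no camera call.
- ctrl.hand_in(): hands the job in; it is judged then, once.
Trained networks look in the newest picture that a camera, given by its name, has taken for a name from the list of things; names that differ only in an ending like _2 or _b are one class to them, and where a whole thing is asked for, a point or a joint stands for the part that bears it (a point fixed in the world has none). Each returns a list of dicts, best first, with "score" (0 to 1); they miss things now and then, are a little off and sometimes report something else, mostly with a low value. They report only what shows in the picture. A call takes as long as a camera call. They do not tell look-alikes from the thing itself.
- ctrl.outline_of(camera, target): "region" (480x640 bool, what is visible of it) and "position" ([column, row] in pixels, amid what is visible of it).
The state is a dict: "time_s": time; "q": joint angles; "dq": joint speeds; "joint_efforts": joint torques, N m; "eef_pos": TCP position; "eef_rot": TCP orientation; "wrist_force": force on the tool from outside, world axes, zero at the start; "torque": the same for the moment, N m; "opening": opening from 0.0 (shut) to 1.0 (fully open); "grasp_force": force on a finger pad.
Only numpy, scipy, OpenCV 4.12 (cv2) and the standard library are available. Lean on these libraries where they do the work, as an engineer would, in place of code of your own. Each camera call takes 0.05 s, during which the arm holds its last target. There are 200 camera calls.

TASK

Take the wooden rake from its cork mat and comb it slowly across the grooved drying tray, from one end to the other, so that all three steel straws drop fully into grooves and lie parallel; let the teeth rest on the tray's ribs with light, unbroken pressure for the whole stroke, never pressing hard (stay well under 30 N), and do not touch the straws with the gripper. Then stand the rake upright on its cork mat again and let go, leaving everything else on the counter as it was.

Things in the scene. Friction and masses are not known exactly. Their poses are not given: they have to be found in the camera images.
- tray: Fixed rigid wood tray, 176 (x) by 284 (y) mm; rim 30.5 high, 8 thick. Origin: centre of underside, z up. Ribbed deck: 9 grooves along its x, 12.5 wide, at y = -88, -66, ... 88 mm; rib tops and a flat landing at each end (|y| 94 to 134) at z = 20.5, floors at 10. The deck is level and firm, but lies up to 2 mm higher or lower than this: that is not measured. Comb along y, teeth row along x.
- rake: Loose rigid dark wood rake, 0.15 kg, standing on the mat. Origin: centre of underside (tooth tips), z up. 7 teeth, 20 mm high, in a row along its x, 132 long, 24 deep (y; lower edges rounded 4), under a bar up to z = 32. Handle block on top: 60 (x) by 26 (y) mm, z = 32 to 93; pinch it across y. Nothing gives: on the ribs 0.5 mm of height is worth many newtons, so feel for it.
- mat: Fixed cork mat, 180 (x) by 100 (y) by 6 mm, on the counter to one side of the tray. Origin: centre of its underside; z up.
- straw0: Loose stainless straw, 9 mm thick, 140 mm long, 16 g, lying askew on the tray's rib tops at first. Origin: its middle, on its axis; x along it. Fully in a groove its origin is at z = 14.5 mm in the tray's frame (on the ribs: 25), give or take 2 mm as the deck lies, its top 1.5 mm below the rib tops, so the rake passes over it. Straws can jam before the rake: ease back a little and go on.
- straw1: Loose stainless straw, 9 mm thick, 140 mm long, 16 g, lying askew on the tray's rib tops at first. Origin: its middle, on its axis; x along it. Fully in a groove its origin is at z = 14.5 mm in the tray's frame (on the ribs: 25), give or take 2 mm as the deck lies, its top 1.5 mm below the rib tops, so the rake passes over it. Straws can jam before the rake: ease back a little and go on.
- straw2: Loose stainless straw, 9 mm thick, 140 mm long, 16 g, lying askew on the tray's rib tops at first. Origin: its middle, on its axis; x along it. Fully in a groove its origin is at z = 14.5 mm in the tray's frame (on the ribs: 25), give or take 2 mm as the deck lies, its top 1.5 mm below the rib tops, so the rake passes over it. Straws can jam before the rake: ease back a little and go on.
- canister: Bystander: glass canister with a clip latch, 88 mm wide, 133 mm high, on the other side of the tray from the mat. Origin: centre of its underside.
- jug: Bystander: white ceramic jug, 112 mm wide without the handle (which reaches 96 mm from its axis), 170 mm high. Origin: centre of its underside.
- timer: Bystander: plastic timer dial, 72 mm wide, 43 mm high. Origin: centre of its underside.
- bowl: Bystander: small ceramic bowl, 110 mm wide, 45 mm high. Origin: centre of its underside.
- mug: Bystander: white mug, 76 mm wide plus handle, 85 mm high. Origin: centre of its underside.
- mill: Bystander: wooden pepper mill, 56 mm wide, 170 mm high. Origin: centre of its underside.
- oil: Bystander: green glass oil bottle, 64 mm wide, 210 mm high. Origin: centre of its underside.
Things that resemble listed ones, but are neither listed nor needed, are in the scene too. Leave any orange look-alike of the straw2 alone.

How it is judged:
On the way, in this order (a step that is already met when the one before it is completed fails the run):
1. the rake's teeth press lightly (over 1 N) on the tray's landing or outer ribs at one end (x of rake in the frame of tray between -0.03 and 0.03 m and y of rake in the frame of tray between -0.13 and 0.13 m and z of rake in the frame of tray below 0.027 m and contact force between rake and tray above 1 N and (y of rake in the frame of tray above 0.085 m or y of rake in the frame of tray below -0.085 m)), for 0.2 s.
2. the rake presses on the ribs (over 1 N) without a break for 0.6 s while it passes the middle of the tray (x of rake in the frame of tray between -0.03 and 0.03 m and y of rake in the frame of tray between -0.13 and 0.13 m and z of rake in the frame of tray below 0.027 m and contact force between rake and tray above 1 N and y of rake in the frame of tray between -0.07 and 0.07 m), for 0.6 s.
3. the teeth, still on the ribs (over 1 N), reach the end of the tray with all three straws in grooves (x of rake in the frame of tray between -0.03 and 0.03 m and y of rake in the frame of tray between -0.13 and 0.13 m and z of rake in the frame of tray below 0.027 m and contact force between rake and tray above 1 N and (y of rake in the frame of tray above 0.08 m or y of rake in the frame of tray below -0.08 m) and z of straw0 in the frame of tray between 0.0105 and 0.0185 m and angle between the x axis of each of straw0, straw1, straw2 and the x axis of tray, either way round below 0.08 rad and y of straw0 in the frame of tray between -0.1 and 0.1 m and x of straw0 in the frame of tray between -0.025 and 0.025 m and z of straw1 in the frame of tray between 0.0105 and 0.0185 m and y of straw1 in the frame of tray between -0.1 and 0.1 m and x of straw1 in the frame of tray between -0.025 and 0.025 m and z of straw2 in the frame of tray between 0.0105 and 0.0185 m and y of straw2 in the frame of tray between -0.1 and 0.1 m and x of straw2 in the frame of tray between -0.025 and 0.025 m), for 0.1 s.
At the end, for the whole second after the job is handed in: All three straws still in grooves: middles 10.5 to 18.5 mm above the tray's underside, within 0.08 rad of the grooves, 100 mm (y) and 25 mm (x) of the tray's middle. Rake upright (0.1 rad) and still on the mat, teeth within 3 mm of its top, middle within 50 mm (x), 42 mm (y) of the mat's (z of straw0 in the frame of tray between 0.0105 and 0.0185 m and angle between the x axis of each of straw0, straw1, straw2 and the x axis of tray, either way round below 0.08 rad and y of straw0 in the frame of tray between -0.1 and 0.1 m and x of straw0 in the frame of tray between -0.025 and 0.025 m and z of straw1 in the frame of tray between 0.0105 and 0.0185 m and y of straw1 in the frame of tray between -0.1 and 0.1 m and x of straw1 in the frame of tray between -0.025 and 0.025 m and z of straw2 in the frame of tray between 0.0105 and 0.0185 m and y of straw2 in the frame of tray between -0.1 and 0.1 m and x of straw2 in the frame of tray between -0.025 and 0.025 m and linear speed of each of straw0, straw1, straw2, rake below 0.02 m/s and x of rake in the frame of mat between -0.05 and 0.05 m and y of rake in the frame of mat between -0.042 and 0.042 m and z of rake in the frame of mat between 0.003 and 0.009 m and angle between rake's own z axis and vertical below 0.1 rad); the robot touches nothing.
It fails at once if the rake is pressed or knocked against the tray with more than 30 N (contact force between rake and tray above 30 N).
It fails at once if the gripper touches a straw (contact force between any of the fingers, the arm and straw0 above 0.5 N or contact force between any of the fingers, the arm and straw1 above 0.5 N or contact force between any of the fingers, the arm and straw2 above 0.5 N).
It fails at once if a bystander is moved more than 20 mm or tipped (distance of any of canister, jug, timer, bowl, mug, mill, oil from where it was at the start of the episode above 0.02 m or angle between any of canister, jug, timer, bowl, mug, mill, oil's own z axis and vertical above 0.25 rad).
It also fails if it takes over 72 s, if anything falls off the work surface, if the arm or the gripper's body presses on something with over 40 N, if the wrist force passes 120 N, or if a joint passes its speed limit or range.

## Working session

There is one attempt and no reset: what is moved stays moved. The work goes in short steps, Python scripts to look and compute and a tool call to move; the robot and the scene stay as the last step left them, time stands still between calls to the robot, and variables do not carry over. Pictures are saved under pics/ and viewed, at most 10 in all, crops included, and the job is handed in when it is done.

Besides the shell and the picture viewer there is one more tool, called after "Request:" as a command line: name --argument value ..., lists and objects as JSON in quotes. apply_moves: Moves the arm, as the interface text tells. Its arguments: {"type":"object","properties":{"moves":{"type":"array"}},"required":["moves"]}

```bash
mkdir -p pics; cat > h.py <<'E'
import numpy as np, cv2
from bench import ctrl
def cloud(name,depth):
    p=ctrl.camera_params(name);K=np.array(p["K"]);d=np.array(p["dist"]);T=np.array(p["cam_to_world"])
    v,u=np.mgrid[0:480,0:640]
    n=cv2.undistortPoints(np.stack([u,v],-1).reshape(-1,1,2).astype(float),K,d).reshape(480,640,2)
    P=np.concatenate([n*depth[...,None],depth[...,None]],-1)
    return P@T[:3,:3].T+T[:3,3]
E
python3 - <<'E'
from h import *
o=ctrl.get_obs();print(o["time_s"],o["eef_pos"],o["eef_rot"],o["wrist_force"],ctrl.pinch_z)
for c in("top","scene"):
    im,d=ctrl.camera(c);cv2.imwrite(f"pics/{c}0.png",im[...,::-1]);W=cloud(c,d)
    print(c,np.array(ctrl.camera_params(c)["cam_to_world"])[:3,3])
    for t in("tray","rake","mat","straw0","straw1","straw2","canister","jug","timer","bowl","mug","mill","oil"):
        for r in ctrl.outline_of(c,t)[:4]:
            m=r["region"]&(d>0);w=W[m]
            if len(w)==0: continue
            print(t,round(r["score"],2),np.round(r["position"]),len(w),"lo",np.round(np.percentile(w,3,0),3),"hi",np.round(np.percentile(w,97,0),3))
E
```

```text
0.0 [0.16237528 0.55100291 0.23035285] [-3.06603197e-04  1.42919866e-01  9.89733856e-01 -8.44096827e-04] [ 0.2235785   0.04981968 -0.10536164] 0.0187
top [0.45070617 0.00311366 1.25592267]
tray 0.87 [324. 226.] 7440 lo [ 0.508 -0.123  0.006] hi [0.675 0.144 0.031]
rake 0.81 [450. 252.] 739 lo [ 0.472 -0.319  0.02 ] hi [ 0.591 -0.293  0.1  ]
mat 0.56 [342. 223.] 192 lo [ 0.54  -0.054  0.021] hi [ 0.656 -0.002  0.033]
mat 0.55 [444. 254.] 1965 lo [ 0.444 -0.348 -0.   ] hi [ 0.616 -0.253  0.01 ]
straw0 0.71 [324. 223.] 135 lo [ 0.537 -0.021  0.024] hi [0.648 0.038 0.034]
straw0 0.55 [216. 203.] 200 lo [ 0.644  0.22  -0.002] hi [0.664 0.344 0.012]
straw0 0.51 [307. 224.] 184 lo [0.535 0.025 0.013] hi [0.644 0.079 0.033]
straw0 0.45 [340. 218.] 154 lo [ 0.538 -0.056  0.019] hi [ 0.657 -0.002  0.033]
straw1 0.71 [324. 223.] 135 lo [ 0.537 -0.021  0.024] hi [0.648 0.038 0.034]
straw1 0.55 [216. 203.] 200 lo [ 0.644  0.22  -0.002] hi [0.664 0.344 0.012]
straw1 0.51 [307. 224.] 184 lo [0.535 0.025 0.013] hi [0.644 0.079 0.033]
straw1 0.45 [340. 218.] 154 lo [ 0.538 -0.056  0.019] hi [ 0.657 -
[... 2545 characters left out ...]
79 0.548 0.171]
jug 0.31 [312. 262.] 102 lo [0.54  0.029 0.028] hi [0.65  0.084 0.033]
timer 0.72 [208. 273.] 671 lo [ 0.754 -0.129  0.001] hi [ 0.815 -0.07   0.043]
bowl 0.81 [260. 312.] 1771 lo [0.739 0.05  0.002] hi [0.835 0.151 0.046]
mug 0.57 [216. 159.] 865 lo [ 0.468 -0.526  0.007] hi [ 0.537 -0.431  0.085]
mill 0.78 [252. 136.] 810 lo [ 0.341 -0.476  0.001] hi [ 0.393 -0.436  0.164]
mill 0.31 [243. 207.] 889 lo [ 0.447 -0.344  0.002] hi [ 0.62  -0.251  0.011]
mill 0.23 [240. 185.] 1014 lo [ 0.471 -0.378  0.003] hi [ 0.597 -0.292  0.101]
oil 0.92 [179. 166.] 1311 lo [ 0.594 -0.485  0.003] hi [ 0.65  -0.439  0.207]
oil 0.57 [439. 281.] 2323 lo [0.442 0.302 0.014] hi [0.518 0.375 0.135]
```

View pics/top0.png

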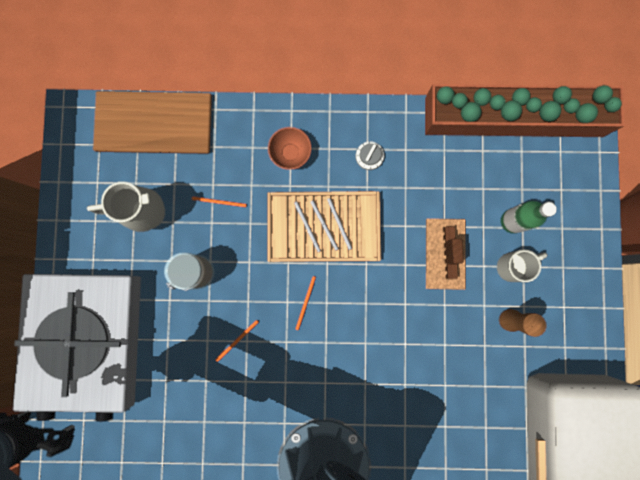

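View pics/scene0.png

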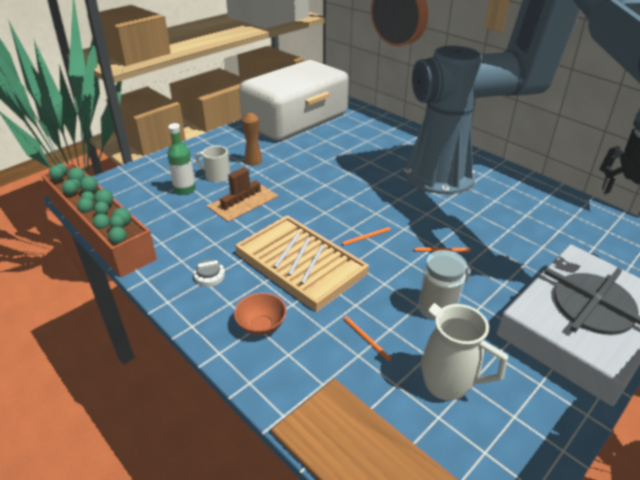

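The top view shows the tray at about (324,226) with three grey straws askew, and the rake on its mat at (450,252). The orange sticks are look-alikes. In both views the space around the rake is clear. Next I'll fit the poses.

```bash
python3 - <<'E'
from h import *
def rect(xy):
    (c,s,a)=cv2.minAreaRect((xy*1000).astype(np.float32));return np.round(c,1),np.round(s,1),round(a,2)
for c in("top","scene"):
    im,d=ctrl.camera(c);W=cloud(c,d)
    m=(d>0);X=W[m]
    def box(x0,x1,y0,y1,z0,z1): 
        return X[(X[:,0]>x0)&(X[:,0]<x1)&(X[:,1]>y0)&(X[:,1]<y1)&(X[:,2]>z0)&(X[:,2]<z1)]
    print(c)
    t=ctrl.outline_of(c,"tray")[0]["region"]&m
    t=cv2.morphologyEx(t.astype(np.uint8),cv2.MORPH_CLOSE,np.ones((9,9)));w=W[(t>0)&m]
    print("tray",rect(w[w[:,2]>.012][:,:2]))
    b=box(.44,.63,-.38,-.24,.004,.2);h=b[b[:,2]>.09];bar=b[(b[:,2]>.024)&(b[:,2]<.045)]
    print("handle",len(h),rect(h[:,:2]),np.median(h[:,2]),h[:,:2].mean(0));print("bar",len(bar),rect(bar[:,:2]),bar[:,:2].mean(0),np.median(bar[:,2]))
    p=bar-bar.mean(0);print("bar dir deg",np.degrees(np.arctan2(*np.linalg.svd(p[:,:2],full_matrices=False)[2][0][::-1])))
    k=box(.43,.64,-.36,-.24,.004,.012);print("mat",rect(k[:,:2]))
    for q in(-.1,-.2,-.25): pass
    g=im.astype(int);gray=(g.max(2)-g.min(2)<35)&(g.min(2)>110)&m&(W[...,2]>.015)&(W[...,2]<.04)&(abs(W[...,0]-.59)<.1)&(abs(W[...,1]-.01)<.13)
    n,l,s,ce=cv2.connectedComponentsWithStats(gray.astype(np.uint8))
    for i in range(1,n):
        if s[i,4]>25:
            w=W[l==i];print("straw",s[i,4],rect(w[:,:2]),np.round(w.min(0),3),np.round(w.max(0),3))
E
```

```text
top
tray (array([592.1,  10.2]), array([176.1, 283.1]), 1.18)
handle 284 (array([ 530.4, -307.3]), array([58. , 27.3]), 2.75) 0.09692441757078984 [ 0.53030674 -0.30615376]
bar 330 (array([ 530.7, -306.9]), array([131.5,  26. ]), 4.12) [ 0.52888495 -0.30475857] 0.03635271894680159
bar dir deg -176.58204126620123
mat (array([ 535. , -299.9]), array([117.2, 207.5]), 89.97)
straw 177 (array([599.8, -28. ]), array([138.9,   8.3]), 24.19) [ 0.535 -0.059  0.022] [0.664 0.001 0.035]
straw 176 (array([592.2,  53.5]), array([142.1,   8.2]), 26.42) [0.529 0.021 0.015] [0.657 0.084 0.037]
straw 177 (array([594.8,  10.1]), array([138.2,   8.4]), 28.52) [ 0.535 -0.024  0.022] [0.656 0.044 0.035]
scene
tray (array([594.3,  11.5]), array([180.7, 289.7]), 1.63)
handle 157 (array([ 533.3, -305.7]), array([60.4, 31.1]), 7.86) 0.09893651131906633 [ 0.53542884 -0.30319959]
bar 314 (array([ 533. , -305.9]), array([138.1,  32. ]), 0.74) [ 0.54165381 -0.30072035] 0.036806409578900134
bar dir deg 1.6126703309468826
mat (array([ 533.4, -299.2]), array([115.1, 205. ]), 88.94)
straw 140 (array([601.9, -30.9]), array([140.7,  17.5]), 23.74) [ 0.536 -0.056  0.015] [0.666 0.003 0.035]
straw 150 (array([598.2,   8.1]), array([141.8,  16.3]), 28.16) [ 0.535 -0.023  0.015] [0.659 0.047 0.036]
straw 150 (array([583.8,  48.4]), array([158.5,  12.2]), 28.41) [0.517 0.005 0.016] [0.655 0.087 0.034]
```

Request:
apply_moves --moves '[{"jaw": 1, "offset": [0, 0, 0], "rot": [0, 0, -9.7]}, {"jaw": 1, "offset": [0, 0, 0], "rot": [0, 0, -9.7]}, {"jaw": 1, "offset": [-18, -48.7, 0], "rot": [0, 0, 0]}, {"jaw": 1, "offset": [-18, -48.7, 0], "rot": [0, 0, 0]}, {"jaw": 1, "offset": [-18, -48.7, 0], "rot": [0, 0, 0]}]'

```text
time_s: 2.22
eef_pos: [0.2245, 0.4071, 0.2313]
eef_rot: [0.0, -0.026, 1.0, 0.0]
wrist_force: [0.1, 0.2, 0.0]
opening: 0.996
grasp_force: 0.0
```

Request:
apply_moves --moves '[{"jaw": 1, "offset": [-18, -48.7, 0], "rot": [0, 0, 0]}, {"jaw": 1, "offset": [-18, -48.7, 0], "rot": [0, 0, 0]}, {"jaw": 1, "offset": [-18, -48.7, 0], "rot": [0, 0, 0]}, {"jaw": 1, "offset": [-18, -48.7, 0], "rot": [0, 0, 0]}, {"jaw": 1, "offset": [-18, -48.7, 0], "rot": [0, 0, 0]}]'

```text
time_s: 2.85
eef_pos: [0.3271, 0.1684, 0.2317]
eef_rot: [0.001, -0.026, 1.0, 0.0]
wrist_force: [-0.1, -0.3, 0.5]
opening: 1.003
grasp_force: 0.0
```

Request:
apply_moves --moves '[{"jaw": 1, "offset": [-18, -48.7, 0], "rot": [0, 0, 0]}, {"jaw": 1, "offset": [-18, -48.7, 0], "rot": [0, 0, 0]}, {"jaw": 1, "offset": [-18, -48.7, 0], "rot": [0, 0, 0]}, {"jaw": 1, "offset": [-18, -48.7, 0], "rot": [0, 0, 0]}, {"jaw": 1, "offset": [-18, -48.7, 0], "rot": [0, 0, 0]}]'

```text
time_s: 3.48
eef_pos: [0.4297, -0.0705, 0.2316]
eef_rot: [0.0, -0.026, 1.0, -0.0]
wrist_force: [0.4, 0.7, 0.5]
opening: 1.002
grasp_force: 0.0
```

Request:
apply_moves --moves '[{"jaw": 1, "offset": [-18, -48.7, 0], "rot": [0, 0, 0]}, {"jaw": 1, "offset": [-18, -48.7, 0], "rot": [0, 0, 0]}, {"jaw": 1, "offset": [-18, -48.7, 0], "rot": [0, 0, 0]}, {"jaw": 1, "offset": [-18, -48.7, 0], "rot": [0, 0, 0]}, {"jaw": 1, "offset": [-18, -48.7, 0], "rot": [0, 0, 0]}]'

```text
time_s: 4.1
eef_pos: [0.5321, -0.3088, 0.2312]
eef_rot: [0.0, -0.026, 1.0, -0.0]
wrist_force: [0.8, -0.7, 0.4]
opening: 0.999
grasp_force: 0.0
```

Request:
apply_moves --moves '[{"jaw": 1, "offset": [1, 1.5, 45], "rot": [0, 0, 0]}, {"jaw": 1, "offset": [0, 0, 45], "rot": [0, 0, 0]}, {"jaw": 1, "offset": [0, 0, 45], "rot": [0, 0, 0]}, {"jaw": 1, "offset": [0, 0, 40], "rot": [0, 0, 0]}, {"jaw": 0.5, "offset": [0, 0, 0], "rot": [0, 0, 0]}]'

```text
time_s: 4.72
eef_pos: [0.5281, -0.3036, 0.0527]
eef_rot: [-0.003, -0.026, 1.0, 0.003]
wrist_force: [0.4, 0.5, 0.3]
opening: 0.82
grasp_force: 0.0
```

Request:
apply_moves --moves '[{"jaw": 0.4, "offset": [0, 0, 0], "rot": [0, 0, 0]}, {"jaw": 0.3, "offset": [0, 0, 0], "rot": [0, 0, 0]}, {"jaw": 0.0, "offset": [0, 0, 0], "rot": [0, 0, 0]}, {"jaw": 0, "offset": [0, 0, 0], "rot": [0, 0, 0]}, {"jaw": 0, "offset": [0, 0, 0], "rot": [0, 0, 0]}]'

```text
time_s: 5.35
eef_pos: [0.5319, -0.3068, 0.0587]
eef_rot: [0.002, -0.026, 1.0, -0.001]
wrist_force: [-0.7, 1.0, 6.5]
opening: 0.297
grasp_force: 62.8
```

Request:
apply_moves --moves '[{"jaw": 0, "offset": [0, 0, 0], "rot": [0, 0, 0]}, {"jaw": 0, "offset": [0, 0, 0], "rot": [0, 0, 0]}, {"jaw": 0, "offset": [0, 0, 0], "rot": [0, 0, 0]}, {"jaw": 0, "offset": [0, 0, 0], "rot": [0, 0, 0]}, {"jaw": 0, "offset": [0, 0, 0], "rot": [0, 0, 0]}]'

```text
time_s: 5.98
eef_pos: [0.5319, -0.3068, 0.0587]
eef_rot: [0.002, -0.026, 1.0, -0.001]
wrist_force: [-0.4, 0.3, 6.2]
opening: 0.293
grasp_force: 62.8
```

Request:
apply_moves --moves '[{"jaw": 0, "offset": [0, 0, -15], "rot": [0, 0, 0]}, {"jaw": 0, "offset": [0, 0, -25], "rot": [0, 0, 0]}, {"jaw": 0, "offset": [0, 0, -25], "rot": [0, 0, 0]}, {"jaw": 0, "offset": [0, 0, -15], "rot": [0, 0, 0]}, {"jaw": 0, "offset": [0, 0, 0], "rot": [0, 0, 0]}]'

```text
time_s: 6.6
eef_pos: [0.5312, -0.3062, 0.138]
eef_rot: [0.001, -0.026, 1.0, -0.001]
wrist_force: [1.0, -0.1, -1.1]
opening: 0.3
grasp_force: 61.9
```

```bash
python3 - <<'E'
from h import *
for i in range(6):
    ctrl.camera("top");o=ctrl.get_obs();print(o["time_s"],np.round(o["eef_pos"],4),np.round(o["eef_rot"],4),np.round(o["wrist_force"],2),np.round(o["torque"],2))
im,d=ctrl.camera("scene");cv2.imwrite("pics/s1.png",cv2.resize(im[100:320,130:450,::-1],None,fx=2.4,fy=2.4))
E
```

```text
6.65 [ 0.5306 -0.3057  0.1366] [ 2.000e-04 -2.590e-02  9.997e-01 -2.000e-04] [-0.4   0.62 -1.18] [ 0.01 -0.02  0.02]
6.7 [ 0.5301 -0.3053  0.1357] [-4.000e-04 -2.590e-02  9.997e-01  3.000e-04] [-0.34 -0.3  -1.8 ] [-0.02  0.01  0.  ]
6.75 [ 0.5299 -0.3051  0.1352] [-7.000e-04 -2.590e-02  9.997e-01  7.000e-04] [-0.83 -0.42 -2.18] [-0.03  0.04 -0.01]
6.8 [ 0.5298 -0.3051  0.1349] [-9.000e-04 -2.590e-02  9.997e-01  8.000e-04] [ 0.15 -0.44 -0.66] [ 0.02  0.02 -0.02]
6.85 [ 0.5299 -0.3051  0.135 ] [-9.000e-04 -2.590e-02  9.997e-01  8.000e-04] [ 0.32  0.8  -0.61] [-0.03 -0.    0.02]
6.9 [ 0.5299 -0.3052  0.1351] [-8.000e-04 -2.590e-02  9.997e-01  7.000e-04] [-0.38  0.45 -1.69] [-0.03 -0.01 -0.02]
```

View pics/s1.png

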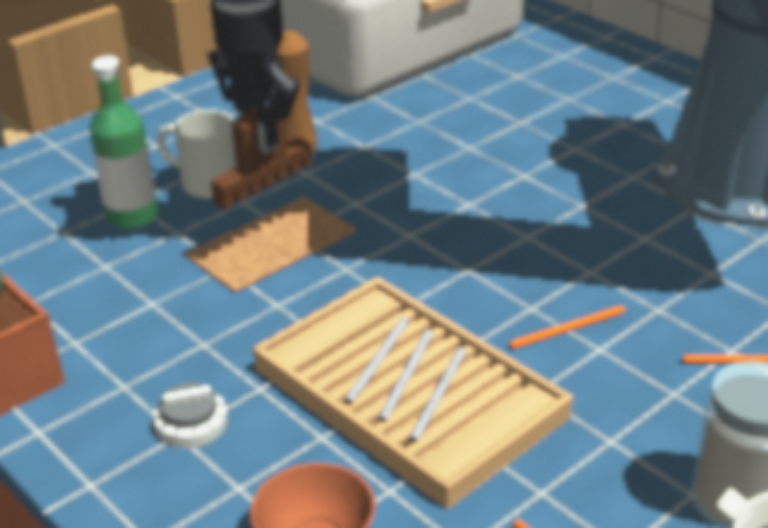

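The rake is held level off the mat, with the tray centred near (410,390) in this crop and the straws askew in its middle. I'll carry the rake over the -y landing.

Request:
apply_moves --moves '[{"jaw": 0, "offset": [-14, 40.2, 0], "rot": [0, 0, 1.7]}, {"jaw": 0, "offset": [-14, 40.2, 0], "rot": [0, 0, 0]}, {"jaw": 0, "offset": [-14, 40.2, 0], "rot": [0, 0, 0]}, {"jaw": 0, "offset": [-14, 40.2, 0], "rot": [0, 0, 0]}, {"jaw": 0, "offset": [-14, 40.2, 0], "rot": [0, 0, 0]}]'

```text
time_s: 7.58
eef_pos: [0.595, -0.1014, 0.1359]
eef_rot: [-0.0, -0.011, 1.0, 0.0]
wrist_force: [0.3, -1.0, -1.3]
opening: 0.293
grasp_force: 62.0
```

Request:
apply_moves --moves '[{"jaw": 0, "offset": [0, 0, 0], "rot": [0, 0, 0]}, {"jaw": 0, "offset": [0, 0, 15], "rot": [0, 0, 0]}, {"jaw": 0, "offset": [0, 0, 10], "rot": [0, 0, 0]}, {"jaw": 0, "offset": [0, 0, 0], "rot": [0, 0, 0]}, {"jaw": 0, "offset": [0, 0, 0], "rot": [0, 0, 0]}]'

```text
time_s: 8.2
eef_pos: [0.5947, -0.1035, 0.1111]
eef_rot: [-0.0, -0.011, 1.0, 0.0]
wrist_force: [0.9, 0.7, -1.4]
opening: 0.297
grasp_force: 62.1
```

```bash
python3 - <<'E'
from h import *
F=[]
for i in range(8):
    im,d=ctrl.camera("top");o=ctrl.get_obs();F.append(np.r_[o["eef_pos"],o["wrist_force"],o["torque"]])
F=np.array(F);print(np.round(F.mean(0),4));print(np.round(F.std(0),4));print(o["eef_rot"],o["time_s"],np.round(F[:,2],4))
cv2.imwrite("pics/t2.png",cv2.resize(im[130:310,230:490,::-1],None,fx=3,fy=3))
X=cloud("top",d)[d>0]
b=X[(abs(X[:,0]-.59)<.12)&(abs(X[:,1]+.1)<.06)&(X[:,2]>.07)&(X[:,2]<.1)]
r=cv2.minAreaRect((b[:,:2]*1000).astype(np.float32));print(r,np.median(b[:,2]))
E
```

```text
[ 5.9510e-01 -1.0310e-01  1.1170e-01 -4.9700e-02  1.6900e-02 -1.4922e+00
 -3.0000e-03 -1.3000e-03  1.0000e-03]
[1.000e-04 2.000e-04 1.000e-04 6.017e-01 5.366e-01 4.323e-01 2.890e-02
 2.070e-02 2.320e-02]
[ 1.62924261e-04 -1.11072388e-02  9.99938296e-01 -7.75234352e-05] 8.6 [0.1115 0.1117 0.1118 0.1118 0.1117 0.1117 0.1116 0.1115]
((547.5176391601562, -103.43089294433594), (39.69773864746094, 24.272573471069336), 1.4034039974212646) 0.08977949037161026
```

View pics/t2.png

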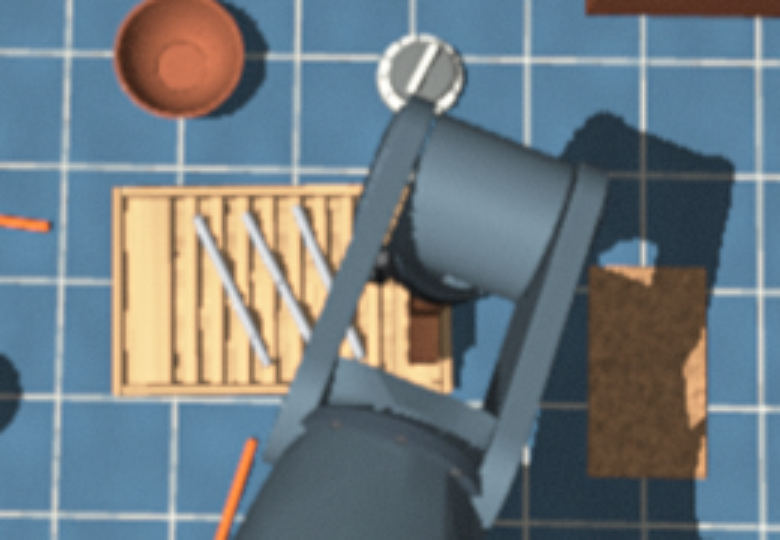

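The rake bar shows at about (425,330) in the crop, over the right landing. It is parallel to the ribs and clear of the straws, so I'll go down and feel for contact.

Request:
apply_moves --moves '[{"jaw": 0, "offset": [0, 0, 12], "rot": [0, 0, 0]}, {"jaw": 0, "offset": [0, 0, 12], "rot": [0, 0, 0]}, {"jaw": 0, "offset": [0, 0, 6], "rot": [0, 0, 0]}, {"jaw": 0, "offset": [0, 0, 2], "rot": [0, 0, 0]}, {"jaw": 0, "offset": [0, 0, 1], "rot": [0, 0, 0]}]'

```text
time_s: 9.22
eef_pos: [0.5949, -0.1028, 0.0782]
eef_rot: [0.0, -0.011, 1.0, 0.0]
wrist_force: [0.6, 0.8, -1.3]
opening: 0.293
grasp_force: 62.1
```

Request:
apply_moves --moves '[{"jaw": 0, "offset": [0, 0, 1], "rot": [0, 0, 0]}, {"jaw": 0, "offset": [0, 0, 0.5], "rot": [0, 0, 0]}, {"jaw": 0, "offset": [0, 0, 0.5], "rot": [0, 0, 0]}, {"jaw": 0, "offset": [0, 0, 0.5], "rot": [0, 0, 0]}, {"jaw": 0, "offset": [0, 0, 0.5], "rot": [0, 0, 0]}]'

```text
time_s: 9.85
eef_pos: [0.5948, -0.1028, 0.0753]
eef_rot: [0.0, -0.011, 1.0, -0.0]
wrist_force: [-0.1, -0.9, -2.0]
opening: 0.292
grasp_force: 62.1
```

Request:
apply_moves --moves '[{"jaw": 0, "offset": [0, 0, 0.3], "rot": [0, 0, 0]}, {"jaw": 0, "offset": [0, 0, 0.3], "rot": [0, 0, 0]}, {"jaw": 0, "offset": [0, 0, 0.3], "rot": [0, 0, 0]}, {"jaw": 0, "offset": [0, 0, 0.3], "rot": [0, 0, 0]}, {"jaw": 0, "offset": [0, 0, 0.3], "rot": [0, 0, 0]}]'

```text
time_s: 10.48
eef_pos: [0.5949, -0.1029, 0.0743]
eef_rot: [-0.0, -0.011, 1.0, -0.0]
wrist_force: [-2.9, 0.4, 6.4]
opening: 0.295
grasp_force: 62.9
```

```bash
cat > m.py <<'E'
from h import *
F=[]
for i in range(6):
    ctrl.camera("top");o=ctrl.get_obs();F.append(np.r_[o["eef_pos"]*1000,o["wrist_force"],o["torque"]])
F=np.array(F);print(o["time_s"],np.round(F.mean(0),2),"Fz",np.round(F[:,5],1),"z",np.round(F[:,2],2))
E
python3 m.py
```

```text
10.775 [ 5.9489e+02 -1.0286e+02  7.4280e+01 -3.2500e+00  4.8000e-01  5.3300e+00
  1.6000e-01  4.2000e-01  4.0000e-02] Fz [3.9 4.5 6.6 5.9 5.4 5.7] z [74.28 74.29 74.27 74.29 74.27 74.25]
```

Request:
apply_moves --moves '[{"jaw": 0, "offset": [0, 1, 0], "rot": [0, 0, 0]}, {"jaw": 0, "offset": [0, 1.5, 0], "rot": [0, 0, 0]}, {"jaw": 0, "offset": [0, 1.5, 0], "rot": [0, 0, 0]}, {"jaw": 0, "offset": [0, 1.5, 0], "rot": [0, 0, 0]}, {"jaw": 0, "offset": [0, 1.5, 0], "rot": [0, 0, 0]}]'

```text
time_s: 11.4
eef_pos: [0.5952, -0.0961, 0.0742]
eef_rot: [0.001, -0.011, 1.0, -0.0]
wrist_force: [1.2, -2.8, 4.8]
opening: 0.295
grasp_force: 62.8
```

Request:
apply_moves --moves '[{"jaw": 0, "offset": [0, 2, 0], "rot": [0, 0, 0]}, {"jaw": 0, "offset": [0, 2, 0], "rot": [0, 0, 0]}, {"jaw": 0, "offset": [0, 2, 0], "rot": [0, 0, 0]}, {"jaw": 0, "offset": [0, 2, 0], "rot": [0, 0, 0]}, {"jaw": 0, "offset": [0, 2, 0], "rot": [0, 0, 0]}]'

```text
time_s: 12.02
eef_pos: [0.5948, -0.0859, 0.0742]
eef_rot: [0.0, -0.011, 1.0, -0.0]
wrist_force: [0.3, -3.2, 5.3]
opening: 0.299
grasp_force: 62.8
```

Request:
apply_moves --moves '[{"jaw": 0, "offset": [0, 2, 0], "rot": [0, 0, 0]}, {"jaw": 0, "offset": [0, 2, 0], "rot": [0, 0, 0]}, {"jaw": 0, "offset": [0, 2, 0], "rot": [0, 0, 0]}, {"jaw": 0, "offset": [0, 2, 0], "rot": [0, 0, 0]}, {"jaw": 0, "offset": [0, 2, 0], "rot": [0, 0, 0]}]'

```text
time_s: 12.65
eef_pos: [0.5946, -0.076, 0.0742]
eef_rot: [0.0, -0.011, 1.0, -0.0]
wrist_force: [0.6, -3.5, 5.6]
opening: 0.298
grasp_force: 63.1
```

Request:
apply_moves --moves '[{"jaw": 0, "offset": [0, 2, 0], "rot": [0, 0, 0]}, {"jaw": 0, "offset": [0, 2, 0], "rot": [0, 0, 0]}, {"jaw": 0, "offset": [0, 2, 0], "rot": [0, 0, 0]}, {"jaw": 0, "offset": [0, 2, 0], "rot": [0, 0, 0]}, {"jaw": 0, "offset": [0, 2, 0], "rot": [0, 0, 0]}]'

```text
time_s: 13.28
eef_pos: [0.5944, -0.066, 0.0742]
eef_rot: [0.0, -0.011, 1.0, -0.0]
wrist_force: [0.1, -3.3, 5.0]
opening: 0.295
grasp_force: 63.1
```

Request:
apply_moves --moves '[{"jaw": 0, "offset": [0, 2, 0], "rot": [0, 0, 0]}, {"jaw": 0, "offset": [0, 2, 0], "rot": [0, 0, 0]}, {"jaw": 0, "offset": [0, 2, 0], "rot": [0, 0, 0]}, {"jaw": 0, "offset": [0, 2, 0], "rot": [0, 0, 0]}, {"jaw": 0, "offset": [0, 2, 0], "rot": [0, 0, 0]}]'

```text
time_s: 13.9
eef_pos: [0.5942, -0.0561, 0.0742]
eef_rot: [0.0, -0.011, 1.0, -0.0]
wrist_force: [-0.7, -4.6, 5.3]
opening: 0.295
grasp_force: 62.9
```

Request:
apply_moves --moves '[{"jaw": 0, "offset": [0, 2, 0], "rot": [0, 0, 0]}, {"jaw": 0, "offset": [0, 2, 0], "rot": [0, 0, 0]}, {"jaw": 0, "offset": [0, 2, 0], "rot": [0, 0, 0]}, {"jaw": 0, "offset": [0, 2, 0], "rot": [0, 0, 0]}, {"jaw": 0, "offset": [0, 2, 0], "rot": [0, 0, 0]}]'

```text
time_s: 14.52
eef_pos: [0.5939, -0.046, 0.0742]
eef_rot: [0.0, -0.011, 1.0, -0.0]
wrist_force: [0.1, -3.7, 5.5]
opening: 0.301
grasp_force: 63.1
```

Request:
apply_moves --moves '[{"jaw": 0, "offset": [0, 2, 0], "rot": [0, 0, 0]}, {"jaw": 0, "offset": [0, 2, 0], "rot": [0, 0, 0]}, {"jaw": 0, "offset": [0, 2, 0], "rot": [0, 0, 0]}, {"jaw": 0, "offset": [0, 2, 0], "rot": [0, 0, 0]}, {"jaw": 0, "offset": [0, 2, 0], "rot": [0, 0, 0]}]'

```text
time_s: 15.15
eef_pos: [0.5936, -0.0359, 0.0741]
eef_rot: [0.0, -0.011, 1.0, -0.0]
wrist_force: [-0.1, -2.4, 4.9]
opening: 0.292
grasp_force: 63.0
```

Request:
apply_moves --moves '[{"jaw": 0, "offset": [0, 2, 0], "rot": [0, 0, 0]}, {"jaw": 0, "offset": [0, 2, 0], "rot": [0, 0, 0]}, {"jaw": 0, "offset": [0, 2, 0], "rot": [0, 0, 0]}, {"jaw": 0, "offset": [0, 2, 0], "rot": [0, 0, 0]}, {"jaw": 0, "offset": [0, 2, 0], "rot": [0, 0, 0]}]'

```text
time_s: 15.78
eef_pos: [0.5935, -0.026, 0.0742]
eef_rot: [0.0, -0.011, 1.0, -0.0]
wrist_force: [-0.4, -3.7, 6.4]
opening: 0.297
grasp_force: 63.1
```

Request:
apply_moves --moves '[{"jaw": 0, "offset": [0, 2, 0], "rot": [0, 0, 0]}, {"jaw": 0, "offset": [0, 2, 0], "rot": [0, 0, 0]}, {"jaw": 0, "offset": [0, 2, 0], "rot": [0, 0, 0]}, {"jaw": 0, "offset": [0, 2, 0], "rot": [0, 0, 0]}, {"jaw": 0, "offset": [0, 2, 0], "rot": [0, 0, 0]}]'

```text
time_s: 16.4
eef_pos: [0.5932, -0.0159, 0.0741]
eef_rot: [0.0, -0.011, 1.0, -0.0]
wrist_force: [-0.3, -4.0, 5.7]
opening: 0.293
grasp_force: 63.1
```

```bash
python3 - <<'E'
from h import *
im,d=ctrl.camera("scene");cv2.imwrite("pics/s2.png",cv2.resize(im[190:320,210:400,::-1],None,fx=4,fy=4))
print(ctrl.get_obs()["wrist_force"])
E
```

```text
[ 0.42689728 -2.99796157  4.60490856]
```

View pics/s2.png

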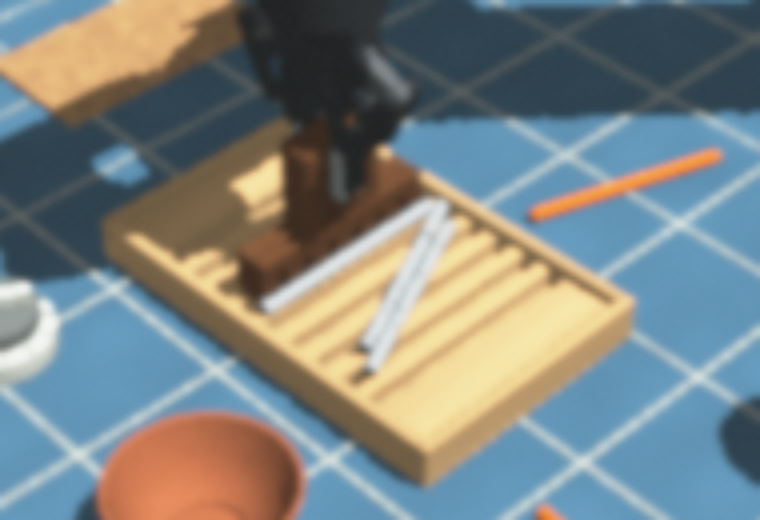

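The first straw, from (265,300) to (440,205), now lies nearly parallel in front of the rake. The other two are bunched ahead of it. I'll continue.

Request:
apply_moves --moves '[{"jaw": 0, "offset": [0, 2, 0], "rot": [0, 0, 0]}, {"jaw": 0, "offset": [0, 2, 0], "rot": [0, 0, 0]}, {"jaw": 0, "offset": [0, 2, 0], "rot": [0, 0, 0]}, {"jaw": 0, "offset": [0, 2, 0], "rot": [0, 0, 0]}, {"jaw": 0, "offset": [0, 2, 0], "rot": [0, 0, 0]}]'

```text
time_s: 17.08
eef_pos: [0.593, -0.006, 0.0742]
eef_rot: [0.0, -0.011, 1.0, -0.0]
wrist_force: [-0.1, -3.2, 7.4]
opening: 0.293
grasp_force: 63.1
```

Request:
apply_moves --moves '[{"jaw": 0, "offset": [0, 2, 0], "rot": [0, 0, 0]}, {"jaw": 0, "offset": [0, 2, 0], "rot": [0, 0, 0]}, {"jaw": 0, "offset": [0, 2, 0], "rot": [0, 0, 0]}, {"jaw": 0, "offset": [0, 2, 0], "rot": [0, 0, 0]}, {"jaw": 0, "offset": [0, 2, 0], "rot": [0, 0, 0]}]'

```text
time_s: 17.7
eef_pos: [0.5928, 0.0041, 0.0742]
eef_rot: [0.0, -0.011, 1.0, -0.0]
wrist_force: [0.4, -2.8, 6.1]
opening: 0.294
grasp_force: 63.1
```

```bash
python3 - <<'E'
from h import *
im,d=ctrl.camera("scene");cv2.imwrite("pics/s3.png",cv2.resize(im[190:320,210:400,::-1],None,fx=4,fy=4))
print(ctrl.get_obs()["wrist_force"])
E
```

```text
[-0.0494711  -3.09006559  6.0217148 ]
```

View pics/s3.png

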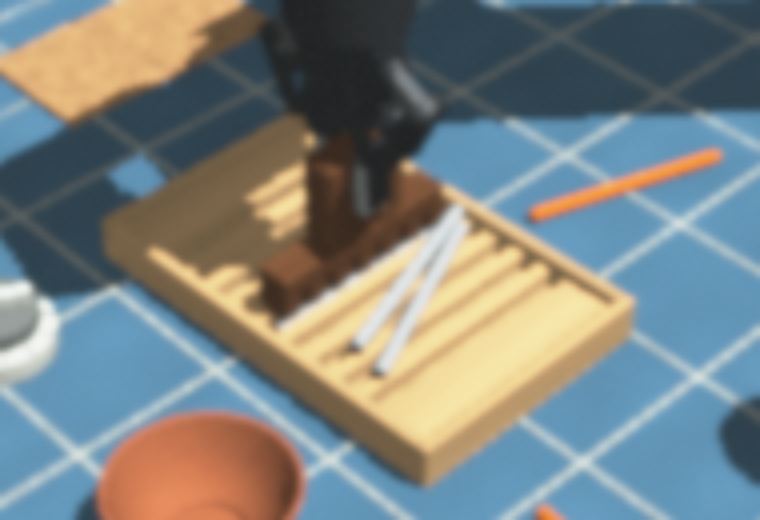

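The first straw has dropped into a groove right in front of the rake, near (345,260). The other two are still askew ahead of it, so I'll go on.

Request:
apply_moves --moves '[{"jaw": 0, "offset": [0, 2, 0], "rot": [0, 0, 0]}, {"jaw": 0, "offset": [0, 2, 0], "rot": [0, 0, 0]}, {"jaw": 0, "offset": [0, 2, 0], "rot": [0, 0, 0]}, {"jaw": 0, "offset": [0, 2, 0], "rot": [0, 0, 0]}, {"jaw": 0, "offset": [0, 2, 0], "rot": [0, 0, 0]}]'

```text
time_s: 18.38
eef_pos: [0.5926, 0.014, 0.0742]
eef_rot: [0.0, -0.011, 1.0, -0.0]
wrist_force: [-0.0, -3.7, 6.5]
opening: 0.3
grasp_force: 63.1
```

Request:
apply_moves --moves '[{"jaw": 0, "offset": [0, 2, 0], "rot": [0, 0, 0]}, {"jaw": 0, "offset": [0, 2, 0], "rot": [0, 0, 0]}, {"jaw": 0, "offset": [0, 2, 0], "rot": [0, 0, 0]}, {"jaw": 0, "offset": [0, 2, 0], "rot": [0, 0, 0]}, {"jaw": 0, "offset": [0, 2, 0], "rot": [0, 0, 0]}]'

```text
time_s: 19.0
eef_pos: [0.5923, 0.024, 0.0742]
eef_rot: [0.0, -0.011, 1.0, -0.0]
wrist_force: [0.3, -4.0, 6.2]
opening: 0.297
grasp_force: 63.1
```

Request:
apply_moves --moves '[{"jaw": 0, "offset": [0, 2, 0], "rot": [0, 0, 0]}, {"jaw": 0, "offset": [0, 2, 0], "rot": [0, 0, 0]}, {"jaw": 0, "offset": [0, 2, 0], "rot": [0, 0, 0]}, {"jaw": 0, "offset": [0, 2, 0], "rot": [0, 0, 0]}, {"jaw": 0, "offset": [0, 2, 0], "rot": [0, 0, 0]}]'

```text
time_s: 19.62
eef_pos: [0.5921, 0.0339, 0.0742]
eef_rot: [0.0, -0.011, 1.0, -0.0]
wrist_force: [0.1, -4.1, 6.3]
opening: 0.296
grasp_force: 63.1
```

Request:
apply_moves --moves '[{"jaw": 0, "offset": [0, 2, 0], "rot": [0, 0, 0]}, {"jaw": 0, "offset": [0, 2, 0], "rot": [0, 0, 0]}, {"jaw": 0, "offset": [0, 2, 0], "rot": [0, 0, 0]}, {"jaw": 0, "offset": [0, 2, 0], "rot": [0, 0, 0]}, {"jaw": 0, "offset": [0, 2, 0], "rot": [0, 0, 0]}]'

```text
time_s: 20.25
eef_pos: [0.5919, 0.044, 0.0742]
eef_rot: [0.0, -0.011, 1.0, -0.0]
wrist_force: [-0.1, -3.7, 5.3]
opening: 0.299
grasp_force: 63.1
```

```bash
python3 - <<'E'
from h import *
im,d=ctrl.camera("scene");cv2.imwrite("pics/s4.png",cv2.resize(im[190:320,210:400,::-1],None,fx=4,fy=4))
print(ctrl.get_obs()["wrist_force"])
E
```

```text
[ 0.30062314 -2.89057817  5.40640715]
```

View pics/s4.png

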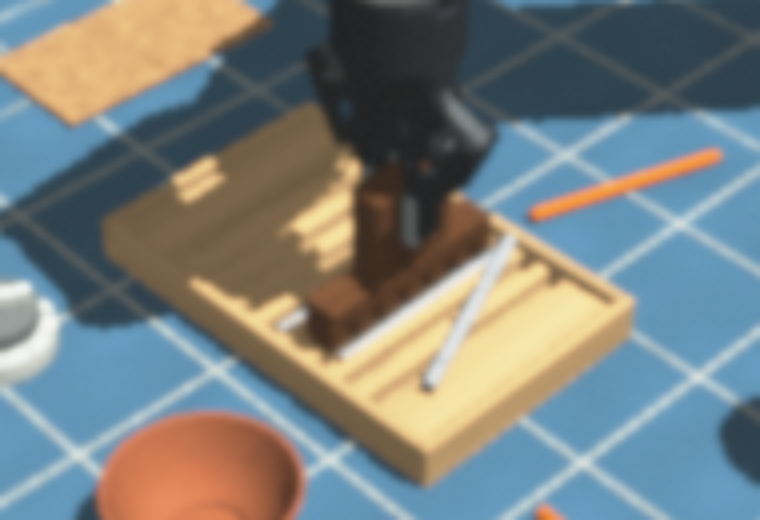

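The second straw, from (340,350) to (480,265), is nearly aligned at the rake front. The third, from (430,385) to (512,240), is askew close to the far landing. I'll measure it before pushing on.

```bash
cat > st.py <<'E'
from h import *
a=np.radians(1.3);R=np.array([[np.cos(a),np.sin(a)],[-np.sin(a),np.cos(a)]])
for c in("top","scene"):
    im,d=ctrl.camera(c);W=cloud(c,d);g=im.astype(int);m=(d>0)
    T=(W[...,:2]-[.5928,.0108])@R.T
    gray=(g.max(2)-g.min(2)<40)&(g.min(2)>110)&m&(W[...,2]>.008)&(W[...,2]<.04)&(abs(T[...,0])<.08)&(abs(T[...,1])<.134)
    n,l,s,ce=cv2.connectedComponentsWithStats(gray.astype(np.uint8))
    for i in range(1,n):
        if s[i,4]>15:
            k=l==i;w=T[k];cen,sz,an=cv2.minAreaRect((w*1000).astype(np.float32))
            dr=np.linalg.svd(w-w.mean(0),full_matrices=False)[2][0];dr*=np.sign(dr[0])
            print(c,s[i,4],"c",np.round(cen,1),"sz",np.round(sz),"ang",round(np.degrees(np.arctan2(dr[1],dr[0])),1),"y",np.round(w[:,1].min(),3),np.round(w[:,1].max(),3),"x",np.round(w[:,0].min(),3),np.round(w[:,0].max(),3),"z med/98",np.round(np.percentile(W[k][:,2],[50,98]),4))
print(ctrl.get_obs()["wrist_force"],ctrl.get_obs()["time_s"])
E
python3 st.py
```

```text
top 122 c [-41.4  65.4] sz [82. 15.] ang 25.0 y 0.042 0.085 x -0.078 -0.005 z med/98 [0.0287 0.0335]
scene 329 c [-13.4  62.3] sz [139.  71.] ang 14.5 y 0.035 0.107 x -0.08 0.06 z med/98 [0.0264 0.0338]
scene 23 c [61.1  5.2] sz [30. 15.] ang 39.2 y -0.006 0.021 x 0.047 0.069 z med/98 [0.0208 0.032 ]
[-0.29913024 -2.29553571  6.99878379] 20.4
```

Request:
apply_moves --moves '[{"jaw": 0, "offset": [0, 1.5, 0], "rot": [0, 0, 0]}, {"jaw": 0, "offset": [0, 1.5, 0], "rot": [0, 0, 0]}, {"jaw": 0, "offset": [0, 1.5, 0], "rot": [0, 0, 0]}, {"jaw": 0, "offset": [0, 1.5, 0], "rot": [0, 0, 0]}, {"jaw": 0, "offset": [0, 1.5, 0], "rot": [0, 0, 0]}]'

```text
time_s: 21.02
eef_pos: [0.5916, 0.0515, 0.0741]
eef_rot: [0.0, -0.011, 1.0, -0.0]
wrist_force: [-0.0, -2.5, 5.2]
opening: 0.294
grasp_force: 62.9
```

```bash
python3 st.py
```

```text
top 124 c [-43.   66.7] sz [84. 18.] ang 25.9 y 0.042 0.085 x -0.078 -0.005 z med/98 [0.0286 0.0328]
scene 180 c [-12.6  75.3] sz [141.  18.] ang 21.9 y 0.045 0.108 x -0.078 0.052 z med/98 [0.03   0.0332]
scene 20 c [54.1  0.3] sz [29. 12.] ang 21.7 y -0.008 0.007 x 0.041 0.068 z med/98 [0.0197 0.0226]
[-0.55803733 -2.25701705  6.10659404] 21.125
```

Request:
apply_moves --moves '[{"jaw": 0, "offset": [0, 1.5, 0], "rot": [0, 0, 0]}, {"jaw": 0, "offset": [0, 1.5, 0], "rot": [0, 0, 0]}, {"jaw": 0, "offset": [0, 1.5, 0], "rot": [0, 0, 0]}, {"jaw": 0, "offset": [0, 1.5, 0], "rot": [0, 0, 0]}, {"jaw": 0, "offset": [0, 1.5, 0], "rot": [0, 0, 0]}]'

```text
time_s: 21.75
eef_pos: [0.5915, 0.059, 0.0742]
eef_rot: [0.0, -0.011, 1.0, -0.0]
wrist_force: [-0.3, -4.0, 7.0]
opening: 0.299
grasp_force: 63.2
```

```bash
python3 st.py
```

```text
top 93 c [-45.5  72.1] sz [71. 10.] ang 16.6 y 0.059 0.085 x -0.079 -0.012 z med/98 [0.0284 0.0338]
top 19 c [-58.2  -2.1] sz [ 5. 26.] ang -5.1 y -0.003 0.002 x -0.071 -0.045 z med/98 [0.0191 0.0213]
scene 186 c [-10.6  77.4] sz [146.  20.] ang 17.6 y 0.051 0.105 x -0.079 0.057 z med/98 [0.0298 0.0338]
scene 20 c [56.1 -1.1] sz [21. 13.] ang 27.4 y -0.007 0.008 x 0.047 0.067 z med/98 [0.0198 0.0245]
[ 0.62522617 -3.14394187  6.86941011] 21.85
```

Request:
apply_moves --moves '[{"jaw": 0, "offset": [0, 1.5, 0], "rot": [0, 0, 0]}, {"jaw": 0, "offset": [0, 1.5, 0], "rot": [0, 0, 0]}, {"jaw": 0, "offset": [0, 1.5, 0], "rot": [0, 0, 0]}, {"jaw": 0, "offset": [0, 1.5, 0], "rot": [0, 0, 0]}, {"jaw": 0, "offset": [0, 1.5, 0], "rot": [0, 0, 0]}]'

```text
time_s: 22.48
eef_pos: [0.5913, 0.0665, 0.0742]
eef_rot: [0.0, -0.011, 1.0, -0.0]
wrist_force: [-0.7, -3.0, 5.9]
opening: 0.292
grasp_force: 63.2
```

```bash
python3 st.py
```

```text
top 95 c [-35.9   1.7] sz [10. 69.] ang -0.3 y -0.003 0.007 x -0.07 -0.002 z med/98 [0.0182 0.0233]
top 82 c [-47.9  76. ] sz [63.  9.] ang 11.8 y 0.067 0.086 x -0.078 -0.018 z med/98 [0.029  0.0328]
scene 204 c [-10.2  78.5] sz [143.  21.] ang 12.1 y 0.059 0.1 x -0.08 0.058 z med/98 [0.0295 0.0333]
scene 19 c [-3.4 -0.7] sz [22. 11.] ang 12.6 y -0.006 0.008 x -0.014 0.008 z med/98 [0.0199 0.0228]
[ 0.30715851 -2.83540689  6.02109086] 22.575
```

Request:
apply_moves --moves '[{"jaw": 0, "offset": [0, 1.5, 0], "rot": [0, 0, 0]}, {"jaw": 0, "offset": [0, 1.5, 0], "rot": [0, 0, 0]}, {"jaw": 0, "offset": [0, 1.5, 0], "rot": [0, 0, 0]}, {"jaw": 0, "offset": [0, 1.5, 0], "rot": [0, 0, 0]}, {"jaw": 0, "offset": [0, 1.5, 0], "rot": [0, 0, 0]}]'

```text
time_s: 23.2
eef_pos: [0.5911, 0.074, 0.0741]
eef_rot: [0.0, -0.011, 1.0, -0.0]
wrist_force: [0.1, -3.6, 5.1]
opening: 0.296
grasp_force: 63.0
```

```bash
python3 st.py
```

```text
top 105 c [-33.6   0.4] sz [ 8. 74.] ang 0.6 y -0.003 0.004 x -0.07 0.003 z med/98 [0.018 0.023]
top 85 c [-48.8  83.6] sz [60. 11.] ang 9.3 y 0.075 0.091 x -0.078 -0.02 z med/98 [0.0282 0.0334]
scene 28 c [-4.8  0.7] sz [34. 15.] ang 10.0 y -0.007 0.008 x -0.022 0.012 z med/98 [0.0209 0.0246]
scene 209 c [-9.7 82.2] sz [141.  23.] ang 8.1 y 0.062 0.1 x -0.079 0.059 z med/98 [0.0294 0.034 ]
[ 0.8149234  -2.53504199  5.43609728] 23.3
```

Request:
apply_moves --moves '[{"jaw": 0, "offset": [0, 1, 0], "rot": [0, 0, 0]}, {"jaw": 0, "offset": [0, 1, 0], "rot": [0, 0, 0]}, {"jaw": 0, "offset": [0, 1, 0], "rot": [0, 0, 0]}, {"jaw": 0, "offset": [0, 1, 0], "rot": [0, 0, 0]}, {"jaw": 0, "offset": [0, 1, 0], "rot": [0, 0, 0]}]'

```text
time_s: 23.92
eef_pos: [0.591, 0.079, 0.0742]
eef_rot: [0.0, -0.011, 1.0, -0.0]
wrist_force: [0.8, -3.4, 6.6]
opening: 0.295
grasp_force: 63.2
```

```bash
python3 st.py
```

```text
top 114 c [-31.    0.9] sz [79.  9.] ang 0.9 y -0.003 0.007 x -0.071 0.008 z med/98 [0.0179 0.0229]
top 92 c [-49.3  88.2] sz [59. 11.] ang 5.8 y 0.08 0.094 x -0.078 -0.02 z med/98 [0.0278 0.0331]
scene 34 c [-9.9  0.4] sz [45. 13.] ang 7.5 y -0.009 0.007 x -0.031 0.012 z med/98 [0.0201 0.0235]
scene 206 c [-8.5 86.1] sz [142.  20.] ang 6.5 y 0.076 0.102 x -0.08 0.061 z med/98 [0.0291 0.0333]
[-0.07077428 -3.44055422  6.81067158] 24.025
```

Request:
apply_moves --moves '[{"jaw": 0, "offset": [0, 0.7, 0], "rot": [0, 0, 0]}, {"jaw": 0, "offset": [0, 0.7, 0], "rot": [0, 0, 0]}, {"jaw": 0, "offset": [0, 0.7, 0], "rot": [0, 0, 0]}, {"jaw": 0, "offset": [0, 0.7, 0], "rot": [0, 0, 0]}, {"jaw": 0, "offset": [0, 0.7, 0], "rot": [0, 0, 0]}]'

```text
time_s: 24.65
eef_pos: [0.5909, 0.0824, 0.0742]
eef_rot: [0.0, -0.011, 1.0, -0.0]
wrist_force: [0.9, -3.7, 7.0]
opening: 0.294
grasp_force: 63.2
```

```bash
python3 st.py
```

```text
top 110 c [-32.3   0.4] sz [ 8. 77.] ang 0.9 y -0.003 0.004 x -0.071 0.006 z med/98 [0.018  0.0236]
top 49 c [-50.8  87.9] sz [ 6. 54.] ang 2.0 y 0.085 0.091 x -0.078 -0.024 z med/98 [0.0173 0.0227]
scene 35 c [-10.9   0.1] sz [41. 15.] ang 3.7 y -0.008 0.008 x -0.031 0.01 z med/98 [0.0204 0.0237]
scene 190 c [-9.6 88. ] sz [139.  14.] ang 0.5 y 0.08 0.096 x -0.079 0.06 z med/98 [0.02   0.0238]
[ 0.38750561 -3.22701709  6.14772039] 24.75
```

All straws seem to be down, so I'll go on to the far end over the last one.

Request:
apply_moves --moves '[{"jaw": 0, "offset": [0, 1.5, 0], "rot": [0, 0, 0]}, {"jaw": 0, "offset": [0, 2, 0], "rot": [0, 0, 0]}, {"jaw": 0, "offset": [0, 2, 0], "rot": [0, 0, 0]}, {"jaw": 0, "offset": [0, 2, 0], "rot": [0, 0, 0]}, {"jaw": 0, "offset": [0, 2, 0], "rot": [0, 0, 0]}]'

```text
time_s: 25.38
eef_pos: [0.5907, 0.092, 0.0742]
eef_rot: [0.0, -0.011, 1.0, -0.0]
wrist_force: [0.4, -3.3, 4.9]
opening: 0.296
grasp_force: 63.1
```

Request:
apply_moves --moves '[{"jaw": 0, "offset": [0, 2, 0], "rot": [0, 0, 0]}, {"jaw": 0, "offset": [0, 2, 0], "rot": [0, 0, 0]}, {"jaw": 0, "offset": [0, 2, 0], "rot": [0, 0, 0]}, {"jaw": 0, "offset": [0, 2, 0], "rot": [0, 0, 0]}, {"jaw": 0, "offset": [0, 2, 0], "rot": [0, 0, 0]}]'

```text
time_s: 26.0
eef_pos: [0.5905, 0.102, 0.0742]
eef_rot: [0.0, -0.011, 1.0, -0.0]
wrist_force: [0.4, -3.6, 5.8]
opening: 0.297
grasp_force: 63.2
```

Request:
apply_moves --moves '[{"jaw": 0, "offset": [0, 2, 0], "rot": [0, 0, 0]}, {"jaw": 0, "offset": [0, 2, 0], "rot": [0, 0, 0]}, {"jaw": 0, "offset": [0, 2, 0], "rot": [0, 0, 0]}, {"jaw": 0, "offset": [0, 2, 0], "rot": [0, 0, 0]}, {"jaw": 0, "offset": [0, 0, 0], "rot": [0, 0, 0]}]'

```text
time_s: 26.62
eef_pos: [0.5903, 0.1102, 0.0742]
eef_rot: [0.0, -0.011, 1.0, -0.0]
wrist_force: [0.5, -3.8, 5.9]
opening: 0.3
grasp_force: 63.2
```

```bash
python3 st.py;python3 - <<'E'
from h import *
im,d=ctrl.camera("scene");cv2.imwrite("pics/s5.png",cv2.resize(im[190:320,210:400,::-1],None,fx=4,fy=4))
E
```

```text
top 102 c [-37.2  46.2] sz [ 8. 82.] ang 0.2 y 0.042 0.05 x -0.078 0.004 z med/98 [0.018  0.0225]
top 111 c [-32.1   0.4] sz [ 8. 76.] ang 0.6 y -0.003 0.004 x -0.07 0.006 z med/98 [0.018  0.0232]
scene 72 c [-31.1   0.4] sz [17. 79.] ang 1.2 y -0.008 0.009 x -0.071 0.009 z med/98 [0.0205 0.0243]
scene 21 c [-3.7 44.5] sz [28. 11.] ang 14.5 y 0.036 0.051 x -0.016 0.01 z med/98 [0.0204 0.0227]
[ 0.17188779 -2.84880599  6.2053885 ] 26.725
```

View pics/s5.png

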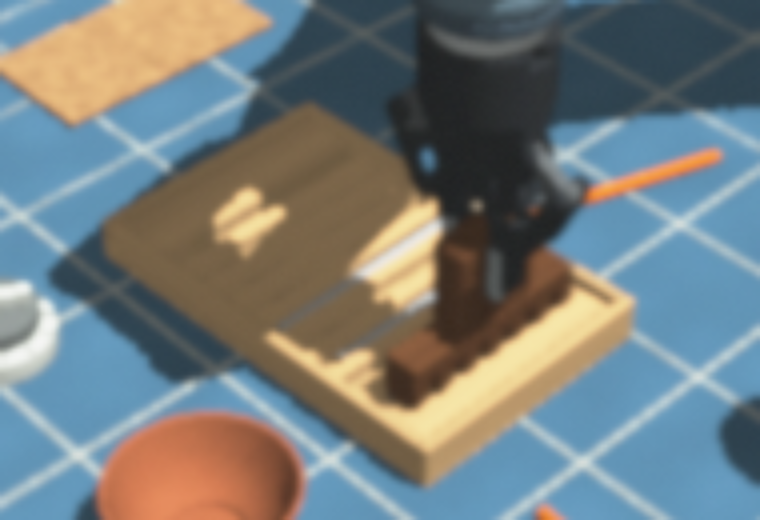

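The rake is on the +y landing, with straws 1 and 2 in grooves behind it at about (400,250) and (390,320). The third was measured in the groove at y = 88 mm. I'll finish the stroke, lift, and return to the mat.

Request:
apply_moves --moves '[{"jaw": 0, "offset": [0, 2, 0], "rot": [0, 0, 0]}, {"jaw": 0, "offset": [0, 2, 0], "rot": [0, 0, 0]}, {"jaw": 0, "offset": [0, 2, 0], "rot": [0, 0, 0]}, {"jaw": 0, "offset": [0, 0, 0], "rot": [0, 0, 0]}, {"jaw": 0, "offset": [0, 0, 0], "rot": [0, 0, 0]}]'

```text
time_s: 27.4
eef_pos: [0.5902, 0.1162, 0.0742]
eef_rot: [0.0, -0.011, 1.0, -0.0]
wrist_force: [-0.3, -2.9, 5.8]
opening: 0.299
grasp_force: 63.1
```

Request:
apply_moves --moves '[{"jaw": 0, "offset": [0, 0, -3], "rot": [0, 0, 0]}, {"jaw": 0, "offset": [0, 0, -12], "rot": [0, 0, 0]}, {"jaw": 0, "offset": [0, 0, -25], "rot": [0, 0, 0]}, {"jaw": 0, "offset": [0, 0, -25], "rot": [0, 0, 0]}, {"jaw": 0, "offset": [0, 0, -15], "rot": [0, 0, 0]}]'

```text
time_s: 28.02
eef_pos: [0.5901, 0.1165, 0.1553]
eef_rot: [0.0, -0.011, 1.0, 0.0]
wrist_force: [-0.3, 0.1, -1.7]
opening: 0.298
grasp_force: 62.1
```

Request:
apply_moves --moves '[{"jaw": 0, "offset": [6.6, -41.9, 0], "rot": [0, 0, 0]}, {"jaw": 0, "offset": [6.6, -41.9, 0], "rot": [0, 0, 0]}, {"jaw": 0, "offset": [6.6, -41.9, 0], "rot": [0, 0, 0]}, {"jaw": 0, "offset": [6.6, -41.9, 0], "rot": [0, 0, 0]}, {"jaw": 0, "offset": [6.6, -41.9, 0], "rot": [0, 0, 0]}]'

```text
time_s: 28.65
eef_pos: [0.5609, -0.095, 0.1536]
eef_rot: [-0.0, -0.011, 1.0, 0.0]
wrist_force: [0.3, 0.6, -1.6]
opening: 0.296
grasp_force: 62.1
```

Request:
apply_moves --moves '[{"jaw": 0, "offset": [6.6, -41.9, 0], "rot": [0, 0, 0]}, {"jaw": 0, "offset": [6.6, -41.9, 0], "rot": [0, 0, 0]}, {"jaw": 0, "offset": [6.6, -41.9, 0], "rot": [0, 0, 0]}, {"jaw": 0, "offset": [6.6, -41.9, 0], "rot": [0, 0, 0]}, {"jaw": 0, "offset": [6.6, -41.9, 0], "rot": [0, 0, 0]}]'

```text
time_s: 29.28
eef_pos: [0.5327, -0.305, 0.1535]
eef_rot: [-0.0, -0.011, 1.0, 0.001]
wrist_force: [-0.8, -0.4, -0.8]
opening: 0.298
grasp_force: 62.1
```

Request:
apply_moves --moves '[{"jaw": 0, "offset": [0, 0, 0], "rot": [0, 0, 0]}, {"jaw": 0, "offset": [0, 0, 20], "rot": [0, 0, 0]}, {"jaw": 0, "offset": [0, 0, 20], "rot": [0, 0, 0]}, {"jaw": 0, "offset": [0, 0, 15], "rot": [0, 0, 0]}, {"jaw": 0, "offset": [0, 0, 0], "rot": [0, 0, 0]}]'

```text
time_s: 29.9
eef_pos: [0.5322, -0.3025, 0.0963]
eef_rot: [-0.002, -0.012, 1.0, 0.001]
wrist_force: [-0.4, 0.7, -1.6]
opening: 0.296
grasp_force: 62.2
```

```bash
python3 st.py; python3 m.py
```

```text
top 186 c [0.4 1.2] sz [142.   9.] ang 0.6 y -0.003 0.006 x -0.07 0.071 z med/98 [0.0182 0.0235]
top 189 c [-8.1 89.3] sz [139.   9.] ang 0.8 y 0.085 0.094 x -0.078 0.062 z med/98 [0.0173 0.0236]
top 191 c [-8.  46.2] sz [  8. 140.] ang 0.9 y 0.042 0.05 x -0.078 0.062 z med/98 [0.0179 0.0234]
scene 118 c [0.3 0.4] sz [143.  16.] ang 0.9 y -0.007 0.009 x -0.071 0.071 z med/98 [0.0205 0.0241]
scene 131 c [-9.7 45.1] sz [ 18. 137.] ang 0.6 y 0.036 0.054 x -0.078 0.059 z med/98 [0.0204 0.0234]
scene 172 c [-9.5 88.1] sz [140.  14.] ang 0.5 y 0.08 0.095 x -0.08 0.061 z med/98 [0.0198 0.0232]
[ 0.08637051 -0.2858509  -1.71138006] 30.0
30.3 [ 5.3379e+02 -3.0453e+02  9.9600e+01  1.2000e-01  1.3000e-01 -1.2900e+00
  0.0000e+00 -1.0000e-02  1.0000e-02] Fz [-1.8 -1.  -1.5 -0.3 -1.5 -1.5] z [99.32 99.63 99.77 99.71 99.65 99.5 ]
```

Request:
apply_moves --moves '[{"jaw": 0, "offset": [0, 1.5, 12], "rot": [0, 0, 0]}, {"jaw": 0, "offset": [0, 0, 12], "rot": [0, 0, 0]}, {"jaw": 0, "offset": [0, 0, 10], "rot": [0, 0, 0]}, {"jaw": 0, "offset": [0, 0, 3], "rot": [0, 0, 0]}, {"jaw": 0, "offset": [0, 0, 0], "rot": [0, 0, 0]}]'

```text
time_s: 30.92
eef_pos: [0.5331, -0.3026, 0.0614]
eef_rot: [-0.0, -0.011, 1.0, 0.0]
wrist_force: [0.7, -0.8, -1.8]
opening: 0.295
grasp_force: 62.2
```

Request:
apply_moves --moves '[{"jaw": 0, "offset": [0, 0, 0.6], "rot": [0, 0, 0]}, {"jaw": 0, "offset": [0, 0, 0.6], "rot": [0, 0, 0]}, {"jaw": 0, "offset": [0, 0, 0.6], "rot": [0, 0, 0]}, {"jaw": 0, "offset": [0, 0, 0.6], "rot": [0, 0, 0]}, {"jaw": 0, "offset": [0, 0, 0.6], "rot": [0, 0, 0]}]'

```text
time_s: 31.55
eef_pos: [0.5332, -0.3027, 0.0588]
eef_rot: [-0.0, -0.011, 1.0, -0.0]
wrist_force: [-2.7, -0.3, 2.5]
opening: 0.299
grasp_force: 62.5
```

Request:
apply_moves --moves '[{"jaw": 0.4, "offset": [0, 0, 0], "rot": [0, 0, 0]}, {"jaw": 0.55, "offset": [0, 0, 0], "rot": [0, 0, 0]}, {"jaw": 0.8, "offset": [0, 0, 0], "rot": [0, 0, 0]}, {"jaw": 0.9, "offset": [0, 0, 0], "rot": [0, 0, 0]}, {"jaw": 0.9, "offset": [0, 0, 0], "rot": [0, 0, 0]}]'

```text
time_s: 32.17
eef_pos: [0.5333, -0.3027, 0.0588]
eef_rot: [0.0, -0.011, 1.0, -0.0]
wrist_force: [0.2, -0.0, 0.6]
opening: 0.9
grasp_force: 0.0
```

Request:
apply_moves --moves '[{"jaw": 0.9, "offset": [0, 0, -10], "rot": [0, 0, 0]}, {"jaw": 0.9, "offset": [0, 0, -30], "rot": [0, 0, 0]}, {"jaw": 0.9, "offset": [0, 0, -40], "rot": [0, 0, 0]}, {"jaw": 0.9, "offset": [0, 0, -50], "rot": [0, 0, 0]}, {"jaw": 0.9, "offset": [0, 0, -40], "rot": [0, 0, 0]}]'

```text
time_s: 32.8
eef_pos: [0.5336, -0.303, 0.2319]
eef_rot: [0.001, -0.011, 1.0, -0.001]
wrist_force: [-0.2, 0.8, -0.3]
opening: 0.899
grasp_force: 0.0
```

```bash
python3 - <<'E'
from h import *
im,d=ctrl.camera("scene");cv2.imwrite("pics/s6.png",cv2.resize(im[100:320,130:450,::-1],None,fx=2.4,fy=2.4))
X=cloud("scene",d)[d>0];b=X[(abs(X[:,0]-.53)<.09)&(abs(X[:,1]+.305)<.06)&(X[:,2]>.085)&(X[:,2]<.12)]
print(np.round(b.mean(0),4),np.percentile(b[:,2],[10,50,90]))
E
```

```text
[ 0.5374 -0.2964  0.0959] [0.08772806 0.09756036 0.10129317]
```

View pics/s6.png

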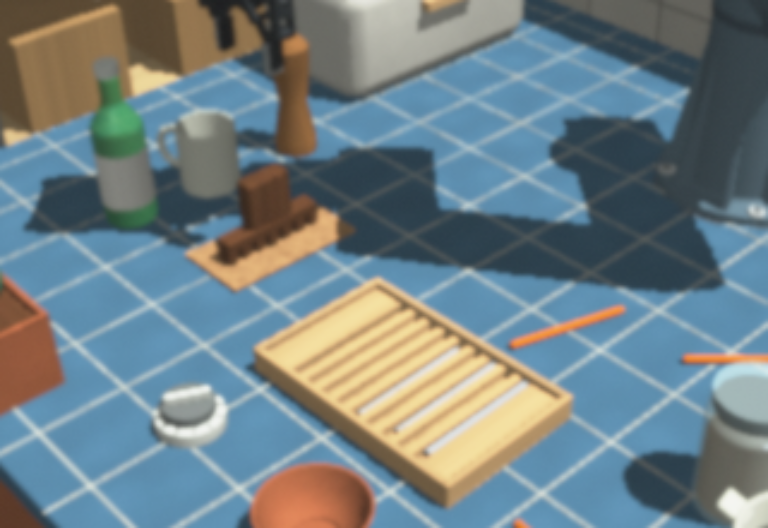

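The rake stands upright on its mat at (265,220), and all three straws lie in grooves from about (410,380) to (475,420). The gripper is clear, so I'll hand in.

```bash
python3 -c "
from bench import ctrl
print(ctrl.hand_in())"
```

```text
the job is handed in; nothing more can be done
None
```

I handed the job in at about 33 s: all three straws lie parallel in grooves, the wrist force readings put the rake at about 6–9 N on the tray, and the rake stands released on its mat; the judge's verdict was not shown.

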